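# Scan and pack a marker order

## Robot

A 6-joint arm with a two-finger parallel gripper is mounted at the origin on the work surface. World frame = base frame: x ahead of the robot, y to its left, z up, the work surface at z = 0. Lengths are in m, angles in rad, forces in N, time in s.
With the tool pointing down it reaches from about 0.3 to 1 m from the base axis. Payload 5.1 kg.
Tool frame: the origin (TCP) lies on the centre line of the jaws, within the pads' length; the fingertips stand 17 mm ahead of it and the grasp point (between the pads) lies 2 mm behind it; z points along the fingers, y is the line along which they close (so a half turn about z gives the same grasp; the last joint's range is limited). The gripper opens to 95 mm and grips with 3 to 60 N. Pads are 20 mm wide; open, the fingers measure 119 mm over their backs; the gripper's body (75 mm by 180 mm) begins 59 mm behind the grasp point.
Start: joints at [-1.339, 0.124, 1.65, -0, 1.367, -0.083], TCP at [0.201, -0.618, 0.232] pointing down, gripper open.
Joint ranges: [-2.61, 2.61], [-1.02, 2.33], [0.03, 2.71], [-1.35, 4.49], [0.32, 2.68], [-2.91, 2.91]. Speed limits (rad/s): [2.57, 2.57, 3.14, 3.14, 3.14, 3.14].

## Interface

Orientations are given as a unit quaternion [w, x, y, z].
In Python, from bench import bot gives the robot as it stands. The module is installed in compiled form; this text tells all that it offers. Calls block until the motion is done:
- bot.goto(position, orientation): joint-space move of the TCP to a pose.
- bot.line_to(position, frame=None, velocity=0.15): straight line of the TCP; frame=None keeps the orientation; velocity is the mean speed in m/s.
- bot.movej(angles): joint-space move.
- bot.gripper_to(opening): opening from 0.0 (shut) to 1.0 (fully open); the grip force is fixed at half the most; returns when the fingers have stopped.
- bot.wait(seconds).
- bot.solve_ik(position, orientation): joint angles nearest the present ones, or None.
- bot.snapshot(name): name is "scene" or "top" or "wrist"; returns the picture (420x560x3 uint8, red, green, blue); there is no depth.
- bot.camera_params(name): a dict with "fx", "fy", "cx", "cy" (pixels), "D" ([k1, k2, p1, p2, k3] as OpenCV has them; the pictures are not rectified), "camera_from_world" (4x4, takes a point from world to camera coordinates). Camera axes: x right, y up, looking along -z (the intrinsics and any distortion apply to the point x, -y, -z); pixel columns grow to the right and rows downward; lengths in m; the calibration is good to about 2 mm. A picture is of the moment at which its call begins: read the wrist's pose just before it. camera_params takes no time and is no camera call; for the wrist camera it gives the pose at the moment of the call.
A pose or a line that the arm cannot do raises bot.MotionError and nothing moves.
- bot.close_job(): hands the job in; it is judged then, once.
Readings, each from a call of its own:
- bot.current_time_s(): time.
- bot.current_joints(): joint angles.
- bot.current_dq(): joint speeds.
- bot.current_joint_torque(): joint torques, N m.
- bot.current_eef_pos(): TCP position.
- bot.current_tool_rot(): TCP orientation.
- bot.current_wrist_force(): force on the tool from outside, world axes, zero at the start.
- bot.current_ft_torque(): the same for the moment, N m.
- bot.current_finger_gap(): opening from 0.0 (shut) to 1.0 (fully open).
- bot.current_gripper_force(): force on a finger pad.
Only numpy, scipy, OpenCV 4.12 (cv2) and the standard library are available. Lean on these libraries where they do the work, as an engineer would, in place of code of your own. Each camera call takes 0.05 s, during which the arm holds its last target. There are 200 camera calls.

## Task

Turn the tin on the taped scan spot so that its bar code faces the scanner window squarely, then press the scan button fully down and let it come up again; the tin must still face the window while you press. Once it is scanned, stand the tin upright on the floor of the carton's small bay, and pull every marker out of the wooden stand and lay it flat in the carton's large bay (the markers in any order). Leave everything else on the bench where it is.

Things in the scene. Friction and masses are not known exactly. Their poses are not given: they have to be found in the camera images.
- scanner: fixed black bar code scanner block, 60 (x) x 90 (y) x 75 mm high, origin at the centre of its underside; its glass window is on its +x face; a square of blue tape on the bench in front of the window frames the scan spot
- scan_window (a point): centre of the scanner's window, 35 mm above the bench
- scan_spot (a point): centre of the taped scan spot on the bench, 67.5 mm in front of the window
- tin: plain metal tin, upright cylinder 64 mm across, 62 mm high, about 0.2 kg, starts standing on the scan spot; origin at the centre of its underside, z up its axis; its bar code (white panel with black bars, with a white tab 24 mm long on the dark lid above it) is on its -x side
- tin_label (a point): middle of the tin's bar code panel, on the tin's side, 32 mm from its axis and 30 mm above its underside
- scan_button (a joint): scan push button, round black cap 32 mm across in a grey housing standing on the bench: 0 = up, 0.006 m = fully down; spring of about 5 N
- scan_button_top (a point): centre of the top face of the button's cap (moves with it); press straight down
- stand: fixed plywood marker stand, block 60 (x) x 220 (y) x 60 mm high, origin at the centre of its underside; five square sockets 22 mm wide and 50 mm deep in a row along its y axis, 46 mm apart, the middle one at its centre
- carton: fixed shallow open cardboard carton, outside 170 (x) x 290 (y) x 40 mm high, walls and floor 5 mm; origin at the centre of its underside; a 5 mm wall, also 40 mm high, centred at its y = -52.5 mm, parts it into a small bay (towards its -y) and a large bay (towards its +y)
- small_bay (a point): centre of the small bay's floor, 5 mm above the bench; axes as the carton's; the bay is 160 (x) x 85 (y) mm inside
- large_bay (a point): centre of the large bay's floor, 5 mm above the bench; axes as the carton's; the bay is 160 (x) x 190 (y) mm inside
- marker1: thick white marker with a black cap, round, 18 mm across, 130 mm long, 30 g; origin at the centre of its foot (the end without the cap), z along it towards the cap; a clip 24 mm long stands 4 mm out of the cap near its end (103 to 127 mm from the foot, on its x side). Starts upright in a socket of the stand, cap up, its foot 10 mm above the bench. May be absent (None)
- marker2: thick white marker with a black cap, round, 18 mm across, 130 mm long, 30 g; origin at the centre of its foot (the end without the cap), z along it towards the cap; a clip 24 mm long stands 4 mm out of the cap near its end (103 to 127 mm from the foot, on its x side). Starts upright in a socket of the stand, cap up, its foot 10 mm above the bench. May be absent (None)
- marker3: thick white marker with a black cap, round, 18 mm across, 130 mm long, 30 g; origin at the centre of its foot (the end without the cap), z along it towards the cap; a clip 24 mm long stands 4 mm out of the cap near its end (103 to 127 mm from the foot, on its x side). Starts upright in a socket of the stand, cap up, its foot 10 mm above the bench. May be absent (None)
- marker4: thick white marker with a black cap, round, 18 mm across, 130 mm long, 30 g; origin at the centre of its foot (the end without the cap), z along it towards the cap; a clip 24 mm long stands 4 mm out of the cap near its end (103 to 127 mm from the foot, on its x side). Starts upright in a socket of the stand, cap up, its foot 10 mm above the bench. May be absent (None)
- marker5: thick white marker with a black cap, round, 18 mm across, 130 mm long, 30 g; origin at the centre of its foot (the end without the cap), z along it towards the cap; a clip 24 mm long stands 4 mm out of the cap near its end (103 to 127 mm from the foot, on its x side). Starts upright in a socket of the stand, cap up, its foot 10 mm above the bench. May be absent (None)
- tape_roll: roll of clear packing tape lying flat, 96 mm across, 48 mm high, origin at its foot; not part of the job, leave it alone
- tape_gun: hand tape dispenser standing on a 160 x 50 mm foot, 97 mm high, origin at its foot; not part of the job, leave it alone
- stapler: stapler 130 x 34 x 46 mm, origin at the centre of its underside; not part of the job, leave it alone
- weight_block: small steel paperweight 45 x 45 x 22 mm, origin at the centre of its underside; not part of the job, leave it alone
- mug: white mug, 82 mm across, 95 mm high, origin at its foot; not part of the job, leave it alone
- notebook: closed grey notebook 110 x 150 x 16 mm, origin at the centre of its underside; not part of the job, leave it alone
Not all that is in view belongs to the job. Leave any purple or turquoise look-alike of the tin alone. What is shaped like the part that bears scan_button but green or orange is not meant.

How it is judged:
By the outcome, as a careful person would: the job done as asked, in the order asked, and still so for the second after the job is handed in, with the robot touching nothing.
Of marker1, marker2, marker3, marker4, marker5 only 3 to 5 are there at a start; the rules pass over those that are not, and their reading is None.
At some moment in a run one of tin may be knocked a few centimetres aside while the robot is not near it.
Once in a run the grip may slacken for a moment while it holds something.
It also fails if it takes over 210 s, if anything falls off the work surface, if the arm or the gripper's body presses on something with over 40 N, if the wrist force passes 120 N, or if a joint passes its speed limit or range.

## Working session

There is one attempt and no reset: what is moved stays moved. The work goes in short steps, each a Python script; the robot and the scene stay as the last script left them, time stands still between calls to the robot, and variables do not carry over. Pictures are saved under pics/ and viewed, at most 14 in all, crops included, and the job is handed in when it is done.

```bash
mkdir -p pics; ls; python3 - <<'E'
from bench import bot
import cv2
for n in ("scene","top","wrist"):
    p=bot.camera_params(n); print(n,p)
    cv2.imwrite(f"pics/{n}0.png",bot.snapshot(n)[:,:,::-1])
print(bot.current_time_s(),bot.current_tool_rot())
E
```

```text
pics
scene {'fx': 386.1792694117271, 'fy': 386.1792694117271, 'cx': 285.3771394764869, 'cy': 207.67347479505764, 'D': array([-0.0402484,  0.       ,  0.       ,  0.       ,  0.       ]), 'camera_from_world': array([[-0.43709962,  0.89940355, -0.00414346,  0.23914345],
       [-0.77850992, -0.37603169,  0.50251615,  0.36701613],
       [ 0.45040674,  0.22287534,  0.86455789, -1.15280458],
       [ 0.        ,  0.        ,  0.        ,  1.        ]])}
top {'fx': 478.5444120319784, 'fy': 478.5444120319784, 'cx': 276.8129673002835, 'cy': 212.80909593894341, 'D': array([-0.10753159,  0.        ,  0.        ,  0.        ,  0.        ]), 'camera_from_world': array([[-0.02523667, -0.99924569,  0.02951557, -0.01691421],
       [ 0.991339  , -0.02120876,  0.12960393, -0.54777445],
       [-0.12888018,  0.03253071,  0.99112646, -1.03885391],
       [ 0.        ,  0.        ,  0.        ,  1.        ]])}
wrist {'fx': 334.4523979329559, 'fy': 334.4523979329559, 'cx': 272.96504996634576, 'cy': 209.13520150143606, 'D': array([-0.04942088,  0.        ,  0.        ,  0.        ,  0.        ]), 'camera_from_world': array([[ 0.310775  , -0.95047892, -0.0029549 , -0.64818606],
       [ 0.91245867,  0.2992113 , -0.27909097,  0.03319151],
       [ 0.26615423,  0.08403827,  0.96026012, -0.39237282],
       [ 0.        ,  0.        ,  0.        ,  1.        ]])}
0.15 [-7.86596680e-04  9.87636055e-01  1.56762246e-01 -5.43955102e-05]
```

View pics/top0.png

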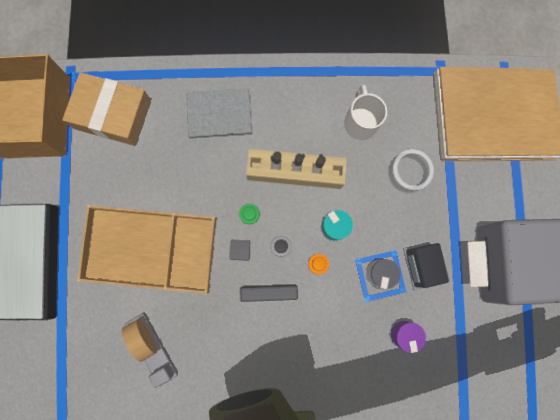

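View pics/scene0.png

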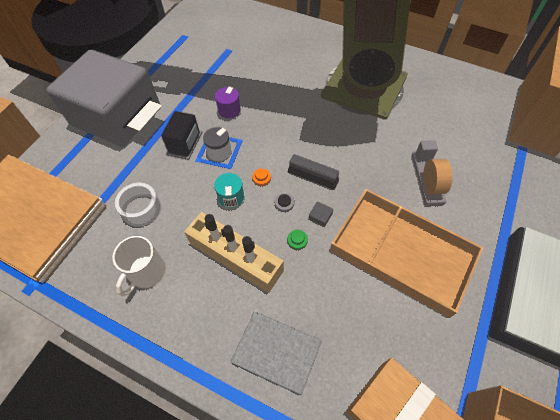

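The views show the tin at top px (384,273) with its tab facing the robot. The scanner is at (428,265), the button at (281,246) and the carton at (148,250). Markers stand in the three middle sockets, with caps at (277,158), (298,160) and (320,161).

```bash
cat > h.py <<'E'
from bench import bot
import numpy as np, cv2
from scipy.spatial.transform import Rotation as R
def ray(p,uv):
    K=np.array([[p['fx'],0,p['cx']],[0,p['fy'],p['cy']],[0,0,1]])
    n=cv2.undistortPoints(np.array([[uv]],float),K,np.array(p['D']))[0,0]
    T=p['camera_from_world']; d=T[:3,:3].T@np.array([n[0],-n[1],-1.0])
    return -T[:3,:3].T@T[:3,3], d/np.linalg.norm(d)
def plane(p,uv,z):
    o,d=ray(p,uv); return o+d*(z-o[2])/d[2]
def tri(rays):
    A=sum(np.eye(3)-np.outer(d,d) for o,d in rays); b=sum((np.eye(3)-np.outer(d,d))@o for o,d in rays)
    x=np.linalg.solve(A,b); r=max(np.linalg.norm((np.eye(3)-np.outer(d,d))@(x-o)) for o,d in rays)
    return x,r
def proj(p,X):
    T=p['camera_from_world']; c=T[:3,:3]@np.asarray(X,float)+T[:3,3]
    K=np.array([[p['fx'],0,p['cx']],[0,p['fy'],p['cy']],[0,0,1]])
    return cv2.projectPoints(np.array([[c[0],-c[1],-c[2]]]),np.zeros(3),np.zeros(3),K,np.array(p['D']))[0].ravel()
def quat(yaw,pitch=np.pi,az=None):
    """tool down with closing line (tool y) at world angle yaw"""
    y=np.array([np.cos(yaw),np.sin(yaw),0]); z=np.array([0,0,-1.]); x=np.cross(y,z)
    q=R.from_matrix(np.c_[x,y,z]).as_quat(); return q[[3,0,1,2]]
def qtilt(az,pitch,flip=False):
    """tool z at pitch from straight up, heading az; closing line horizontal, across az"""
    z=np.array([np.sin(pitch)*np.cos(az),np.sin(pitch)*np.sin(az),np.cos(pitch)])
    y=np.array([-np.sin(az),np.cos(az),0])*(-1 if flip else 1); x=np.cross(y,z)
    q=R.from_matrix(np.c_[x,y,z]).as_quat(); return q[[3,0,1,2]]
def snap(n,save=None):
    p=bot.camera_params(n); im=bot.snapshot(n)
    if save: cv2.imwrite(f"pics/{save}.png",im[:,:,::-1])
    return p,im
E
python3 - <<'E'
from h import *
t=bot.camera_params('top')
np.set_printoptions(precision=4,suppress=True)
for n,uv,z in [('tin lid',(384,273),.062),('tab',(384,283),.062),('scan tl',(407,247),.075),('scan tr',(440,244),.075),('scan br',(447,280),.075),('scan bl',(416,285),.075),
 ('m1',(277,158),.14),('m2',(298,160),.14),('m3',(320,161),.14),('button',(281,246),.03),('teal',(338,224),.062),('sock5',(255,163),.06),('sock1',(338,178),.06),
 ('c tl',(88,207),.04),('c tr',(215,214),.04),('c br',(208,291),.04),('c bl',(80,281),.04),('tape tl',(357,261),0),('tape br',(405,293),0),('tape tr',(397,254),0),('tape bl',(365,299),0)]:
    print(n,plane(t,uv,z))
# reach test
for pos in [(.68,-.05,.1),(.68,-.15,.1),(.68,-.1,.2)]:
  for pt in (90,100,110,120):
    for fl in (0,1):
      for az in (0,np.arctan2(pos[1],pos[0])):
        print(pos,pt,fl,round(az,2),bot.solve_ik(pos,qtilt(az,np.radians(pt),fl)))
for pt in (180,190,200,210):
  for fl in (0,1):
    print(pt,fl,bot.solve_ik((.5,.25,.03),qtilt(0,np.radians(pt),fl)))
p=bot.camera_params('wrist');T=p['camera_from_world'];C=-T[:3,:3].T@T[:3,3]
q=bot.current_tool_rot();r=R.from_quat([q[1],q[2],q[3],q[0]])
print('cam in tool',r.inv().apply(C-bot.current_eef_pos()),'look',r.inv().apply(-T[2,:3]),'up',r.inv().apply(T[1,:3]))
E
```

```text
tin lid [ 0.4062 -0.2598  0.062 ]
tab [ 0.3845 -0.2587  0.062 ]
scan tl [ 0.4609 -0.3103  0.075 ]
scan tr [ 0.4654 -0.3851  0.075 ]
scan br [ 0.3864 -0.3961  0.075 ]
scan bl [ 0.3781 -0.3258  0.075 ]
m1 [ 0.6475 -0.0295  0.14  ]
m2 [ 0.6425 -0.0727  0.14  ]
m3 [ 0.6397 -0.1182  0.14  ]
button [ 0.4728 -0.0374  0.03  ]
teal [ 0.5162 -0.1626  0.062 ]
sock5 [0.6569 0.0168 0.06  ]
sock1 [ 0.6194 -0.1673  0.06  ]
c tl [0.569  0.3957 0.04  ]
c tr [0.547  0.1085 0.04  ]
c br [0.3771 0.1257 0.04  ]
c bl [0.4037 0.4105 0.04  ]
tape tl [ 0.4356 -0.2135  0.    ]
tape br [ 0.3584 -0.3229  0.    ]
tape tr [ 0.4491 -0.3086  0.    ]
tape bl [ 0.348  -0.2284  0.    ]
(0.68, -0.05, 0.1) 90 0 0 [-0.2547  0.3106  2.3141  2.8507  1.0721  1.713 ]
(0.68, -0.05, 0.1) 90 0 -0.07 [-0.2056  0.3088  2.3168  2.9899  1.0598  1.6454]
(0.68, -0.05, 0.1) 90 1 0 [-0.2547  0.3106  2.3141  2.8507  1.0721 -1.4286]
(0.68, -0.05, 0.1) 90 1 -0.07 [-0.2056  0.3088  2.3168  2.9899  1.0598 -1.4962]
(0.68, -0.05, 0.1) 100 0 0 [-0.2521  0.1814  2.3302  2.7894  0.7924  1.7787]
(0.68, -0.05, 0.1) 100 0 -0.07 [-0.2042  0.1793  2.
[... 2611 characters left out ...]
7318]
(0.68, -0.1, 0.2) 110 1 -0.15 None
(0.68, -0.1, 0.2) 120 0 0 None
(0.68, -0.1, 0.2) 120 0 -0.15 None
(0.68, -0.1, 0.2) 120 1 0 None
(0.68, -0.1, 0.2) 120 1 -0.15 None
180 0 [ 0.3676  0.1392  2.0006 -0.      1.0018 -1.2032]
180 1 [ 0.3676  0.1392  2.0006 -0.      1.0018  1.9384]
190 0 [ 0.339   0.2309  1.9019  0.0626  1.1742 -1.2608]
190 1 [0.339  0.2309 1.9019 0.0626 1.1742 1.8808]
200 0 [ 0.3151  0.3292  1.8039  0.109   1.343  -1.2983]
200 1 [0.3151 0.3292 1.8039 0.109  1.343  1.8433]
210 0 [ 0.2953  0.431   1.7086  0.1463  1.5074 -1.3225]
210 1 [0.2953 0.431  1.7086 0.1463 1.5074 1.8191]
cam in tool [ 0.0784 -0.0005 -0.1536] look [-0.2792 -0.0008  0.9602] up [ 0.9602 -0.0015  0.2792]
```

```bash
python3 - <<'E'
from h import *
np.set_printoptions(precision=4,suppress=True)
# kinematic fit from j4=0 solutions
rows=[];rhs=[]
for r_,z_,pt in [(.5,.1,180),(.6,.2,180),(.45,.3,190),(.65,.15,200),(.7,.3,190),(.4,.2,180),(.55,.05,200),(.6,.35,170)]:
    for a in (-.5,):
        q=bot.solve_ik((r_*np.cos(a),r_*np.sin(a),z_),qtilt(a,np.radians(pt)))
        if q is None or abs(np.sin(q[3]))>.01 or abs(q[3])>1: continue
        s,c=np.sin,np.cos; A,B,P=q[1],q[1]+q[2],q[1]+q[2]+q[4]
        rows+= [[1,0,s(A),c(A),s(B),c(B),s(P)],[0,1,c(A),-s(A),c(B),-s(B),c(P)]]; rhs+=[r_,z_]
x,res,rk,_=np.linalg.lstsq(np.array(rows),np.array(rhs),rcond=None); print(x,res,rk)
poses={'tA':(.42,-.27,.22),'tB':(.42,-.19,.22),'sA':(.57,-.1,.26),'sB':(.57,-.03,.26),'bA':(.45,-.06,.2),'cA':(.46,.22,.25),'cB':(.46,.3,.25)}
import pickle; D={}
for k,p in poses.items():
    bot.goto(p,quat(-np.pi/2)); bot.wait(.3)
    D[k]=snap('wrist','w_'+k)
D['top']=snap('top');D['scene']=snap('scene')
pickle.dump(D,open('D.pkl','wb')); print(bot.current_time_s())
ims=[cv2.resize(D[k][1][:,:,::-1],(400,300)) for k in('tA','sA','bA','cA')]
cv2.imwrite('pics/tour.png',np.vstack([np.hstack(ims[:2]),np.hstack(ims[2:])]))
E
```

```text
[ 0.0033 -0.0251  0.4498 -0.0005  0.6125  0.0417  0.0251] [] 6
7.9
```

View pics/tour.png

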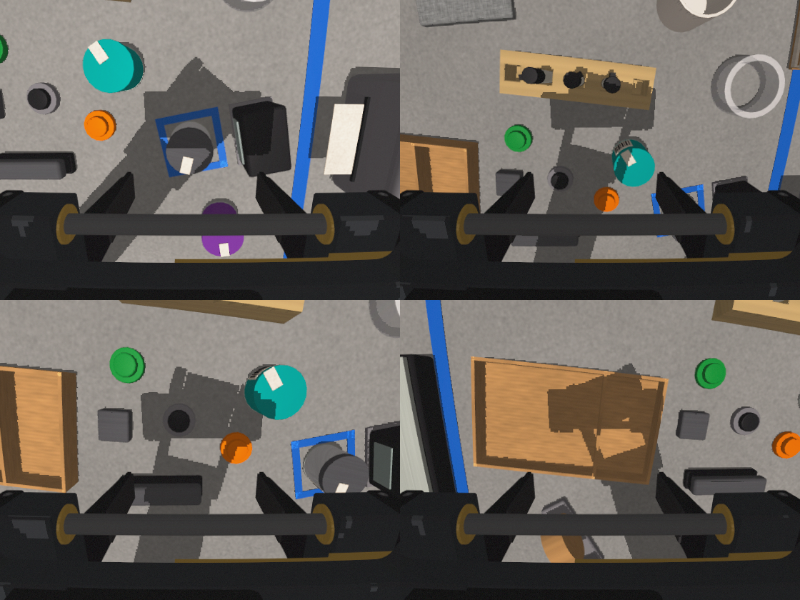

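```bash
cat > m.py <<'E'
from h import *
def blobs(mask,amin=20):
    n,l,s,c=cv2.connectedComponentsWithStats(mask.astype(np.uint8)); return [(s[i,4],c[i],l==i) for i in range(1,n) if s[i,4]>=amin]
def hsv(im): return cv2.cvtColor(im,cv2.COLOR_RGB2HSV).astype(int)
def near(p,im_mask,X,rad,amin=20):
    u=proj(p,X); b=[(np.hypot(*(c-u)),a,c,m) for a,c,m in blobs(im_mask,amin)]
    return [x for x in sorted(b,key=lambda x:x[0]) if x[0]<rad]
def blue(im): h=hsv(im); return (abs(h[...,0]-108)<10)&(h[...,1]>130)
def tape(p,im,X=(.398,-.268,0)):
    b=near(p,blue(im),X,60,8)
    pts=np.vstack([np.argwhere(x[3])[:,::-1] for x in b]).astype(float)
    g=np.array([plane(p,q,0)[:2] for q in pts])
    (c,s,a)=cv2.minAreaRect((g*1000).astype(np.float32)); return np.array(c)/1000,s,a
def tab(p,im,X,rad):
    h=hsv(im); m=(h[...,1]<60)&(h[...,2]>190)
    out=[]
    for d,a,c,mm in near(p,m,X,rad,15):
        g=np.array([plane(p,q[::-1],.0625)[:2] for q in np.argwhere(mm)])
        (cc,s,an)=cv2.minAreaRect((g*1000).astype(np.float32)); out.append((np.array(cc)/1000,np.round(s,1),round(an,1),c))
    return out
def circ(p,im,X,r,z):
    u=proj(p,X); e=np.linalg.norm(proj(p,np.array(X)+[0,r,0])-u); k=4
    w=int(e*2.2); x0,y0=(u-w).astype(int); x0=max(x0,0);y0=max(y0,0)
    g=cv2.resize(cv2.cvtColor(im,cv2.COLOR_RGB2GRAY)[y0:y0+2*w,x0:x0+2*w],None,fx=k,fy=k,interpolation=cv2.INTER_CUBIC)
    g=cv2.GaussianBlur(g,(0,0),2.5)
    c=cv2.HoughCircles(g,cv2.HOUGH_GRADIENT,1,10,param1=60,param2=12,minRadius=int(k*e*.88),maxRadius=int(k*e*1.12))
    if c is None: return []
    return [(plane(p,(a/k+x0-.375,b/k+y0-.375),z),rr/k/e*r,np.array([a/k+x0-.375,b/k+y0-.375])) for a,b,rr in c[0][:4]]
E
python3 - <<'E'
from m import *
import pickle; D=pickle.load(open('D.pkl','rb')); np.set_printoptions(precision=4,suppress=True)
for k in ('top','scene','tA','tB','bA'):
    print(k,'tape',tape(*D[k]))
    for t in tab(*D[k],(.39,-.262,.062),25)[:2]: print('  tab',t)
    for c in circ(*D[k],(.4,-.262,.062),.032,.062): print('  tin',c)
for k in ('top','bA','cA','sA'):
    for c in circ(*D[k],(.473,-.037,.03),.016,.03)[:3]: print(k,'btn',c)
E
```

```text
top tape (array([ 0.4008, -0.2669]), (98.64525604248047, 98.44758605957031), 11.327973365783691)
  tab (array([ 0.3855, -0.2594]), array([14.2, 23.5]), 77.7, array([384.2917, 282.4167]))
scene tape (array([ 0.403 , -0.2677]), (100.57162475585938, 99.64405822753906), 10.799690246582031)
  tab (array([ 0.387 , -0.2606]), array([12.8, 25.4]), 81.8, array([220.7955, 131.2273]))
  tin (array([ 0.4148, -0.2656,  0.062 ]), np.float64(0.02979639533609134), array([213.5 , 138.25]))
  tin (array([ 0.4078, -0.2566,  0.062 ]), np.float64(0.02965939989241171), array([218. , 137.5]))
  tin (array([ 0.3129, -0.2836,  0.062 ]), np.float64(0.032193806455087196), array([227.75, 109.25]))
tA tape (array([ 0.3997, -0.2653]), (99.71037292480469, 99.88713836669922), 11.274286270141602)
  tab (array([ 0.3846, -0.2578]), array([14.4, 24.2]), 76.6, array([260.6657, 231.287 ]))
  tin (array([ 0.4055, -0.2624,  0.062 ]), np.float64(0.03228104156611388), array([265.25, 211.  ]))
  tin (array([ 0.4043, -0.2646,  0.062 ]), np.float64(0.0297640482937264), array([267.5 , 212.25]))
  tin (array([ 0.4083, -0.2613,  0
[... 1267 characters left out ...]
4093, -0.2662,  0.062 ]), np.float64(0.028627158212483756), array([488.  , 244.75]))
top btn (array([ 0.474 , -0.0357,  0.03  ]), np.float64(0.016186910050684986), array([280.25, 245.5 ]))
bA btn (array([ 0.4758, -0.0367,  0.03  ]), np.float64(0.015299339455336673), array([249.75, 169.25]))
cA btn (array([ 0.4751, -0.0278,  0.03  ]), np.float64(0.01758316243586136), array([488.25, 171.25]))
cA btn (array([ 0.478 , -0.0273,  0.03  ]), np.float64(0.01725197205197855), array([488.25, 168.75]))
cA btn (array([ 0.475 , -0.0239,  0.03  ]), np.float64(0.014271265488242847), array([485.  , 171.25]))
sA btn (array([ 0.4793, -0.0365,  0.03  ]), np.float64(0.01398222700718939), array([221.75, 252.75]))
```

```bash
python3 - <<'E'
from m import *
import pickle; D=pickle.load(open('D.pkl','rb')); np.set_printoptions(precision=4,suppress=True)
ts=[(k,tab(*D[k],(.39,-.262,.062),25)[0][3]) for k in('tA','tB','top')]
print('tab tri',tri([ray(D[k][0],u) for k,u in ts]))
lab=np.radians(167.1); goal=np.radians(281.2); d=goal-lab
c=np.array([.4055,-.262]); s=np.array([.400,-.2655])
y0=goal-np.pi/2-d/2+np.radians(0)   # symmetric about parallel
for off in (0,np.pi):
    a=bot.solve_ik([*c,.15],quat(y0+off)); b=bot.solve_ik([*c,.15],quat(y0+off+d))
    print(np.degrees(y0+off),a,b)
    if a is not None and b is not None and abs((b[5]-a[5])-(-d))<.1: best=off
off=best
bot.gripper_to(.88)
bot.goto([*c,.15],quat(y0+off)); bot.line_to([*c,.042]); bot.gripper_to(0.0)
print('gap',bot.current_finger_gap(),bot.current_gripper_force())
bot.line_to([*c,.047],velocity=.05)
for f in (1/3,2/3,1): bot.goto([*c,.047],quat(y0+off+d*f))
bot.line_to([*s,.047],velocity=.05); bot.line_to([*s,.0425],velocity=.03)
print('gap',bot.current_finger_gap(),bot.current_gripper_force(),bot.current_wrist_force())
bot.gripper_to(.88); bot.line_to([*s,.2])
bot.goto((.42,-.23,.22),quat(-np.pi/2)); bot.wait(.3)
w=snap('wrist','after_twist')
for k,(p,im) in (('w',w),('top',snap('top'))):
    print(k,tape(p,im)); 
    for t in tab(p,im,(.396,-.286,.062),25)[:2]: print('  tab',t)
    for c_ in circ(p,im,(.4,-.2655,.062),.032,.062): print('  tin',c_)
print(bot.current_time_s())
E
```

```text
tab tri (array([ 0.3859, -0.2579,  0.0658]), np.float64(0.0005837761061306408))
134.15 None [-0.6849 -0.1889  2.0961 -0.      1.2344  1.2655]
314.15 [-0.6849 -0.1889  2.0961 -0.      1.2344  0.1153] [-0.6849 -0.1889  2.0961 -0.      1.2344 -1.8761]
gap 0.6675319876805299 30.001055002212524
gap 0.6712073338997991 29.99653995037079 [ 0.3261 -0.7452 -0.6364]
w (array([ 0.3999, -0.2652]), (99.87023162841797, 100.58062744140625), 11.206696510314941)
  tab (array([ 0.4018, -0.2857]), array([10. , 23.9]), 10.1, array([330.6829, 216.3659]))
  tin (array([ 0.4024, -0.2649,  0.062 ]), np.float64(0.03190966955034605), array([309.25, 214.25]))
  tin (array([ 0.4052, -0.2643,  0.062 ]), np.float64(0.03442627897979525), array([308.75, 211.5 ]))
  tin (array([ 0.3996, -0.2664,  0.062 ]), np.float64(0.03462174476714465), array([310.75, 217.  ]))
  tin (array([ 0.4034, -0.2624,  0.062 ]), np.float64(0.029319756256416044), array([306.75, 213.25]))
top (array([ 0.3611, -0.2293]), (30.916637420654297, 10.128100395202637), 10.343310356140137)
19.2583
```

View pics/after_twist.png

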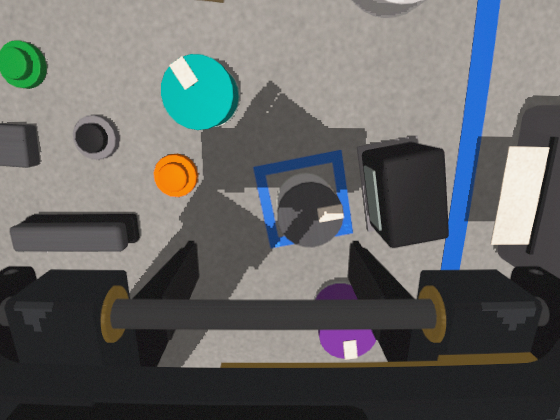

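Tab px (331,215) now points at the scanner, but it is half in shadow. I'll check it from an unshadowed place and triangulate the button.

```bash
python3 - <<'E'
from m import *
import pickle; np.set_printoptions(precision=4,suppress=True)
X=(.474,-.036,.03)
def cap(p,im):
    g=hsv(im)[...,2]; b=near(p,g<58,X,14,40); return [(x[1],x[2]) for x in b][:2]
D={}
for k,pos in (('b1',(.40,.02,.2)),('b2',(.40,-.1,.2)),('b3',(.36,-.02,.2))):
    bot.goto(pos,quat(-np.pi/2)); bot.wait(.3); D[k]=snap('wrist','w_'+k)
D['top']=snap('top','top_b')
pickle.dump(D,open('D2.pkl','wb'))
for k in D:
    p,im=D[k]; print(k,cap(p,im),[ (c[0],c[1],c[2]) for c in circ(p,im,X,.016,.03)[:2]])
    for t in tab(p,im,(.396,-.286,.062),22)[:1]: print('  tab',t)
    for c_ in circ(p,im,(.4,-.2655,.062),.032,.062)[:2]: print('  tin',c_)
    try: print('  tape',tape(p,im))
    except Exception as e: pass
a=[np.hstack([D[k][1][:,:,::-1] for k in('b1','top')])]
cv2.imwrite('pics/bt.png',cv2.resize(a[0],(800,300)))
E
```

```text
b1 [(np.int32(782), array([330.4987, 118.6061]))] [(array([ 0.4738, -0.0339,  0.03  ]), np.float64(0.015619146106031271), array([330.25, 117.5 ])), (array([ 0.4754, -0.032 ,  0.03  ]), np.float64(0.017451166967578566), array([328.25, 115.75]))]
  tape (array([ 0.399 , -0.2596]), (100.45307922363281, 87.38245391845703), 11.057825088500977)
b2 [(np.int32(385), array([205.9325, 117.239 ]))] [(array([ 0.474 , -0.0386,  0.03  ]), np.float64(0.015966534653333447), array([209.25, 117.  ])), (array([ 0.472 , -0.0373,  0.03  ]), np.float64(0.017546680297182062), array([208.  , 119.25]))]
  tin (array([ 0.4231, -0.2816,  0.062 ]), np.float64(0.03445518938852108), array([476.25, 178.25]))
  tin (array([ 0.4247, -0.2853,  0.062 ]), np.float64(0.03522867394723546), array([480.5, 176.5]))
  tape (array([ 0.4002, -0.2657]), (100.43417358398438, 100.35519409179688), 11.257708549499512)
b3 [(np.int32(381), array([292.2887,  71.0761]))] [(array([ 0.4713, -0.035 ,  0.03  ]), np.float64(0.014828731201229389), array([289.5,  75. ])), (array([ 0.4719, -0.0373,  0.03  ]), np.float64(0.017232164296624424), array([292.  ,  74.25]))]
  tin (array([ 0.4191, -0.2736,  0.062 ]), np.float64(0.02859672636893173), array([558. , 138.5]))
  tin (array([ 0.4283, -0.2445,  0.062 ]), np.float64(0.0339376548360351), array([529.5 , 127.25]))
  tape (array([ 0.4005, -0.2657]), (100.39649963378906, 100.33312225341797), 11.449639320373535)
top [] [(array([ 0.474 , -0.0368,  0.03  ]), np.float64(0.014787343807851554), array([280.75, 245.5 ]))]
  tab (array([ 0.4284, -0.3051]), array([13.2, 23. ]), 11.8, array([403.8281, 262.2969]))
  tin (array([ 0.4224, -0.2835,  0.062 ]), np.float64(0.035193205335718764), array([394.25, 265.25]))
  tape (array([ 0.4008, -0.2667]), (98.9083480834961, 97.86033630371094), 11.569220542907715)
```

View pics/bt.png

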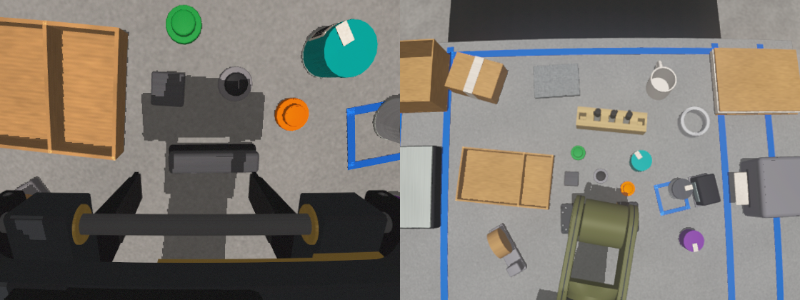

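The top view shows the tin was knocked to about (0.4225,-0.284), towards the scanner but still facing it. I'll put it back on the spot first.

```bash
python3 - <<'E'
from m import *
import pickle; np.set_printoptions(precision=4,suppress=True)
D=pickle.load(open('D2.pkl','rb'))
X=(.474,-.036,.02)
us={k:circ(*D[k],X,.016,.02) for k in D}
for k in us: print(k,[(c[1],c[2]) for c in us[k][:2]])
print('btn',tri([ray(D[k][0],u) for k,u in (('b1',(330.25,117.5)),('b2',(209.25,117)),('top',(280.75,245.5)))]))
bot.goto((.42,-.2,.22),quat(-np.pi/2)); bot.wait(.2); p,im=snap('wrist')
best=None
for t in tab(p,im,(.428,-.305,.062),25)[:1]: print('tab',t); best=t
for c_ in circ(p,im,(.4225,-.284,.062),.032,.062): print('tin',c_)
# regrasp, fingers parallel to window
c=np.array([.4225,-.2838]); s=np.array([.400,-.2655])
q=quat(np.radians(11.2+180)); print(bot.solve_ik([*c,.15],q))
bot.gripper_to(.88); bot.goto([*c,.15],q); bot.line_to([*c,.042]); bot.gripper_to(0.)
print('gap',bot.current_finger_gap()); bot.line_to([*c,.046],velocity=.05); bot.line_to([*s,.046],velocity=.06); bot.line_to([*s,.0425],velocity=.03)
bot.gripper_to(.88); bot.line_to([*s,.2])
bot.goto((.42,-.12,.22),quat(-np.pi/2)); bot.wait(.3)
for k in ('wrist','top'):
    p,im=snap(k,'reset_'+k)
    for t in tab(p,im,(.404,-.286,.062),25)[:1]: print(k,'tab',t)
    for c_ in circ(p,im,(.4,-.2655,.062),.032,.062)[:3]: print('  tin',c_)
print(bot.current_time_s())
E
```

```text
b1 [(np.float64(0.016217796396683436), array([330.25, 117.5 ])), (np.float64(0.017766959406909817), array([328., 116.]))]
b2 [(np.float64(0.016450774834918514), array([209.25, 117.  ])), (np.float64(0.014263818890552178), array([207.25, 115.5 ]))]
b3 [(np.float64(0.015299613373261304), array([289.5,  75. ])), (np.float64(0.015018885458037621), array([290.25,  71.75]))]
top [(np.float64(0.014924162545885512), array([280.75, 245.5 ]))]
btn (array([ 0.4741, -0.0365,  0.0182]), np.float64(0.0010097499122642573))
tab (array([ 0.428 , -0.3071]), array([14.1, 18.3]), 10.0, array([387.1212, 189.0644]))
tin (array([ 0.4242, -0.2842,  0.062 ]), np.float64(0.03364375675149295), array([362.75, 192.75]))
tin (array([ 0.4279, -0.2825,  0.062 ]), np.float64(0.034198457419600696), array([361.25, 189.  ]))
tin (array([ 0.4249, -0.2817,  0.062 ]), np.float64(0.03130437081732173), array([360.25, 192.  ]))
tin (array([ 0.4266, -0.2847,  0.062 ]), np.float64(0.03210024536895273), array([363.5 , 190.25]))
[-0.697  -0.1256  2.0407 -0.      1.2265  2.2491]
gap 0.6682596775147811
wrist tab (array([ 0.4034, -0.2867]), array([14.2, 23.2]), 9.1, array([442.5552, 213.2822]))
  tin (array([ 0.3984, -0.2667,  0.062 ]), np.float64(0.035568773679715095), array([421.75, 218.  ]))
  tin (array([ 0.4056, -0.2625,  0.062 ]), np.float64(0.035568773679715095), array([418.5, 211. ]))
  tin (array([ 0.4013, -0.2626,  0.062 ]), np.float64(0.03144739362703251), array([418.  , 215.25]))
30.425
```

```bash
python3 - <<'E'
from m import *
np.set_printoptions(precision=4,suppress=True)
for pos in ((.42,-.14,.22),(.40,-.12,.26),(.40,-.09,.2),(.38,-.06,.2)):
    bot.goto(pos,quat(-np.pi/2)); bot.wait(.3)
    for k in ('wrist','top'):
        p,im=snap(k)
        for t in tab(p,im,(.404,-.286,.062),25)[:1]: print(k,'tab',t[:3],'tape',tape(p,im)[2])
        if k=='wrist': print([c[0][:2] for c in circ(p,im,(.4,-.2655,.062),.032,.062)[:2]])
im=cv2.imread('pics/reset_wrist.png')[120:300,300:560]; cv2.imwrite('pics/crop1.png',cv2.resize(im,None,fx=3,fy=3,interpolation=cv2.INTER_CUBIC))
E
```

```text
wrist tab (array([ 0.4034, -0.2865]), array([14.1, 24.1]), 10.0) tape 11.527222633361816
[array([ 0.4059, -0.2629]), array([ 0.3985, -0.2672])]
wrist tab (array([ 0.4035, -0.2865]), array([13.8, 24. ]), 9.9) tape 11.229695320129395
[array([ 0.4001, -0.2625]), array([ 0.399, -0.267])]
wrist tab (array([ 0.4035, -0.2868]), array([14.1, 23.8]), 10.4) tape 11.246386528015137
[array([ 0.4039, -0.2616]), array([ 0.4008, -0.2623])]
top tab (array([ 0.4041, -0.2877]), array([13.2, 24.2]), 9.2) tape 11.380797386169434
wrist tab (array([ 0.4036, -0.2867]), array([14. , 23.8]), 10.7) tape 11.3423433303833
[array([ 0.4038, -0.2603]), array([ 0.3976, -0.2645])]
top tab (array([ 0.4038, -0.2878]), array([13.2, 23.9]), 11.6) tape 11.247660636901855
```

View pics/crop1.png

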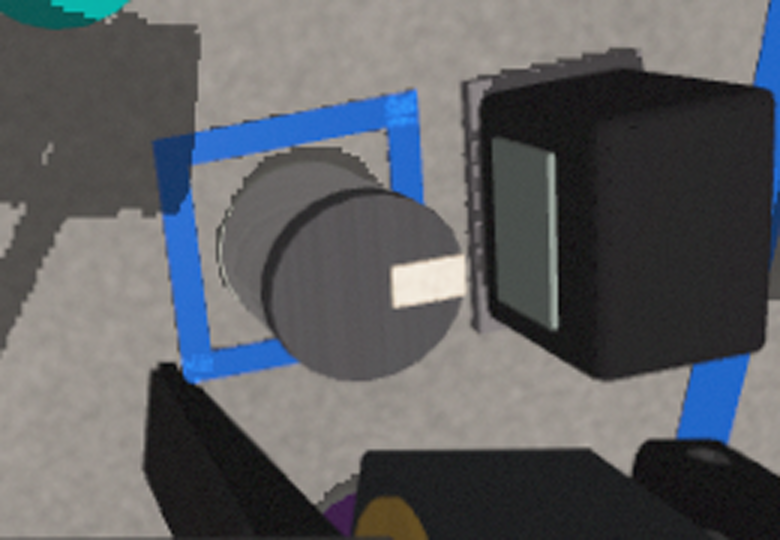

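The tab at crop px (428,280) points at the window centre, within about 1° of square, and the tin sits in the taped square. Now I'll press.

```bash
python3 - <<'E'
from m import *
np.set_printoptions(precision=4,suppress=True)
b=np.array([.474,-.0365]); bot.gripper_to(0.)
bot.goto([*b,.12],quat(-np.pi/2)); bot.line_to([*b,.058]); bot.wait(.2)
p,im=snap('top'); print('tab',[t[:3] for t in tab(p,im,(.404,-.286,.062),15)[:1]])
f0=bot.current_wrist_force()[2]; z=.058; log=[]
while z>.016:
    z-=.001; bot.line_to([*b,z],velocity=.03); bot.wait(.05); f=bot.current_wrist_force()[2]-f0
    if abs(f)>.3: log.append((round(z-.017,4),round(f,1)))
    if abs(f)>14: break
print(log); bot.wait(.3)
bot.line_to([*b,z+.02],velocity=.05); bot.wait(.3); bot.line_to([*b,.15])
print(bot.current_time_s())
p,im=snap('top','top_pressed'); print('tab',[t[:3] for t in tab(p,im,(.404,-.286,.062),25)[:1]])
E
```

```text
tab [(array([ 0.4041, -0.2877]), array([13.2, 24.2]), 9.2)]
[(0.04, np.float64(0.4)), (0.039, np.float64(-1.1)), (0.038, np.float64(-0.4)), (0.034, np.float64(-0.9)), (0.033, np.float64(0.4)), (0.031, np.float64(-1.3)), (0.03, np.float64(-0.5)), (0.028, np.float64(-0.7)), (0.027, np.float64(-0.5)), (0.026, np.float64(-0.4)), (0.025, np.float64(-0.3)), (0.024, np.float64(-0.3)), (0.023, np.float64(-0.4)), (0.022, np.float64(1.0)), (0.021, np.float64(1.1)), (0.02, np.float64(2.1)), (0.019, np.float64(3.0)), (0.018, np.float64(2.9)), (0.017, np.float64(3.8)), (0.016, np.float64(4.9)), (0.015, np.float64(10.5)), (0.014, np.float64(17.6))]
46.05
tab [(array([ 0.4041, -0.2877]), array([13.2, 24.2]), 9.2)]
```

```bash
python3 - <<'E'
from m import *
import pickle; D=pickle.load(open('D.pkl','rb')); np.set_printoptions(precision=4,suppress=True)
def wood(im): h=hsv(im); return (h[...,0]>8)&(h[...,0]<28)&(h[...,1]>70)
def quad(p,im,X,rad,z,amin):
    m=cv2.morphologyEx(wood(im).astype(np.uint8),cv2.MORPH_OPEN,np.ones((3,3)))
    b=sorted(near(p,m>0,X,rad,amin),key=lambda t:-t[1])[0]
    h=cv2.convexHull(np.argwhere(b[3])[:,::-1].astype(np.int32))[:,0]
    g=np.array([plane(p,q,z)[:2] for q in h])
    c,s,a=cv2.minAreaRect((g*1000).astype(np.float32))
    ap=cv2.approxPolyDP(h.reshape(-1,1,2).astype(np.int32),8,True)[:,0]
    return np.array(c)/1000,np.round(s,1),round(a,2),ap
for k in('cA','cB','top'):
    r=quad(*D[k],(.474,.26,.04),70,.04,500); print(k,r[:3],r[3].tolist())
for k in('sA','sB','top'):
    r=quad(*D[k],(.635,-.075,.06),60,.06,150); print(k,r[:3],r[3].tolist())
    for X in ((.6475,-.0295,.14),(.6425,-.0727,.14),(.6397,-.1182,.14)):
        p,im=D[k]; b=near(p,hsv(im)[...,2]<60,X,20,15); print('  cap',[(x[1],x[2],plane(p,x[2],.13)[:2]) for x in b[:1]])
        print('   ',[(c[0],c[1],c[2]) for c in circ(p,im,X,.009,.14)[:1]])
im=D['sA'][1][60:150,130:370,::-1]; im2=D['sB'][1][60:150,130:370,::-1]
cv2.imwrite('pics/stand.png',cv2.resize(np.vstack([im,im2]),None,fx=3,fy=3,interpolation=cv2.INTER_CUBIC))
E
```

```text
cA (array([0.4729, 0.2656]), array([290.9, 171.4]), 83.5) [[375, 110], [347, 258], [103, 232], [99, 79]]
cB (array([0.4731, 0.2654]), array([291.2, 171.4]), 83.56) [[449, 111], [414, 257], [171, 232], [176, 78]]
top (array([0.4729, 0.2623]), array([293.2, 170.1]), 83.5) [[215, 218], [207, 292], [104, 283], [90, 272], [87, 206]]
sA (array([ 0.648 , -0.0737]), array([220.7,  60.7]), 83.43) [[358, 95], [348, 153], [139, 129], [140, 70]]
  cap [(np.int32(633), array([185.5782, 105.5798]), array([ 0.653, -0.029]))]
    [(array([ 0.6524, -0.0362,  0.14  ]), np.float64(0.008965386881666787), array([191.5, 106. ]))]
  cap [(np.int32(490), array([241.7898, 111.1653]), array([ 0.6483, -0.0748]))]
    [(array([ 0.648 , -0.0747,  0.14  ]), np.float64(0.009809272354059687), array([240.5, 111.5]))]
  cap [(np.int32(396), array([296.4874, 118.4141]), array([ 0.6425, -0.1196]))]
    [(array([ 0.6432, -0.119 ,  0.14  ]), np.float64(0.009596684711314666), array([296.5 , 117.75]))]
sB (array([ 0.6479, -0.0738]), array([220.6,  60.2]), 83.5) [[426, 96], [413, 154], [207, 130], [210, 69]]
  cap [(np.int3
[... 270 characters left out ...]
0.069 ,  0.14  ]), np.float64(0.008827663476691379), array([322.  , 112.25]))]
  cap [(np.int32(720), array([378.8528, 118.0083]), array([ 0.644 , -0.1176]))]
    [(array([ 0.643 , -0.1088,  0.14  ]), np.float64(0.008490027173049851), array([371.5, 119.5]))]
top (array([ 0.6428, -0.0746]), array([218.2,  68.9]), 83.43) [[345, 159], [340, 187], [247, 176], [249, 150]]
  cap []
    [(array([ 0.6539, -0.0292,  0.14  ]), np.float64(0.0080373651365961), array([276.75, 155.  ]))]
  cap []
    [(array([ 0.6483, -0.0755,  0.14  ]), np.float64(0.008730171062157783), array([299.25, 157.25]))]
  cap []
    [(array([ 0.6355, -0.1165,  0.14  ]), np.float64(0.008925241594253815), array([319.25, 163.  ]))]
```

View pics/stand.png

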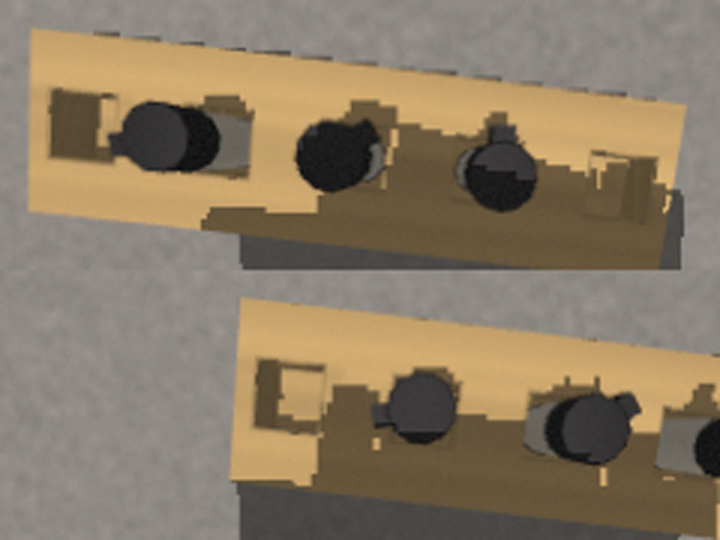

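Stand and carton measure out consistently: 220.7×60.5 and 291×171 mm at the right heights, and two views agree to under 1 mm. The markers are in the three middle sockets. Now the tin goes to the small bay.

```bash
python3 - <<'E'
from m import *
np.set_printoptions(precision=4,suppress=True)
s=np.array([.400,-.2655]); g=np.array([.4620,.1686])
bot.gripper_to(.88); q=quat(np.radians(191.2)); q2=quat(np.radians(173.5))
print(bot.solve_ik([*g,.2],q2))
bot.goto([*s,.2],q); bot.line_to([*s,.042]); bot.gripper_to(0.); print('gap',bot.current_finger_gap())
bot.line_to([*s,.2]); print('gap',bot.current_finger_gap(),bot.current_wrist_force())
bot.goto([*g,.2],q2); print('gap',bot.current_finger_gap(),bot.current_gripper_force())
w,im=snap('wrist','held')
bot.line_to([*g,.06]); f0=bot.current_wrist_force()[2]; z=.06
while z>.046:
    z-=.001; bot.line_to([*g,z],velocity=.03)
    if bot.current_wrist_force()[2]-f0>3: break
print('z',z,bot.current_wrist_force()[2]-f0,'gap',bot.current_finger_gap())
bot.gripper_to(.88); bot.line_to([*g,.2])
bot.goto((.40,.19,.25),quat(-np.pi/2)); bot.wait(.3); p,im=snap('wrist','tinbay'); print([c[:2] for c in circ(p,im,(*g,.067),.032,.067)[:2]])
print(bot.current_time_s())
cv2.imwrite('pics/tb2.png',np.hstack([cv2.resize(cv2.imread(f'pics/{n}.png'),(400,300)) for n in('held','tinbay')]))
E
```

```text
[ 0.2407 -0.2127  2.0292 -0.      1.3251 -2.7874]
gap 0.6678246058783935
gap 0.6671595561857551 [-0.113  -0.4863 -1.8718]
gap 0.6684795215508906 29.999246299266815
z 0.046999999999999986 5.659576595217633 gap 0.6694480929278582
[]
65.8667
```

View pics/tb2.png

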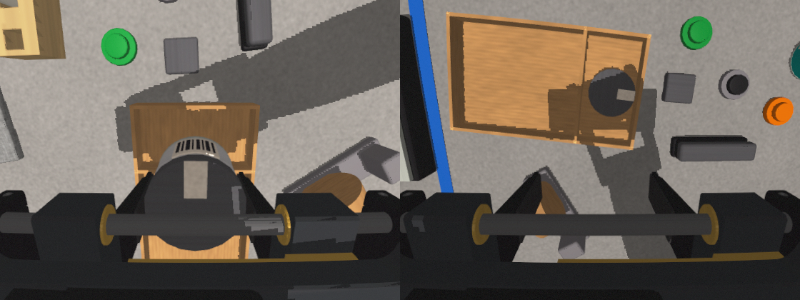

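The tin stands in the small bay: bottomed at z=0.047, seen at right-half px (612,92). Next I'll fit a small FK model so I can check the wrist-flip moves for the markers beforehand.

```bash
cat > fk.py <<'E'
from h import *
from scipy.optimize import least_squares
def fk(q,P):
    a0,dl,H,L2,e2,L3,e3,L,c6=P
    E=lambda ax,a: R.from_euler(ax,a)
    R1=E('z',q[0]); R2=R1*E('y',q[1]); R3=R2*E('y',q[2]); R5=R3*E('z',q[3])*E('y',q[4]); R6=R5*E('z',q[5]+c6)
    sh=R1.apply([a0,dl,H]); el=sh+R2.apply([e2,0,L2]); wr=el+R3.apply([e3,0,L3]); return el,wr,wr+R6.apply([0,0,L]),R6
def fit():
    rng=np.random.default_rng(0); S=[]
    while len(S)<40:
        pos=rng.uniform([.4,-.3,.1],[.7,.3,.35]); qt=qtilt(rng.uniform(-.4,.4),rng.uniform(1.6,3.6),True); q=bot.solve_ik(pos,qt)
        if q is not None: S.append((q,pos,R.from_quat(np.r_[qt[1:],qt[0]])))
    def f(P):
        o=[]
        for q,p,r in S:
            _,_,t,r6=fk(q,P); o+=[*(t-p),*(.1*(r6.inv()*r).as_rotvec())]
        return o
    best=min((least_squares(f,[0,.05,.1,.45,0,.45,0,.2,c]) for c in (0,np.pi)),key=lambda s:s.cost)
    return best.x,best.cost
E
python3 - <<'E'
from fk import *
np.set_printoptions(precision=4,suppress=True)
P,c=fit(); print(P,c); np.save('P.npy',P)
az=np.radians(-6.5)
def pose(m,zz,pt,back,hold=.010):
    z=np.array([np.sin(pt)*np.cos(az),np.sin(pt)*np.sin(az),np.cos(pt)]); return np.array([*m,zz])-z*(hold+back),qtilt(az,pt,True)
for m in ((.6533,-.028),(.648,-.0737),(.6428,-.1194)):
    for pt in (100,105,110):
        for zz,back in ((.097,.07),(.097,0),(.19,0)):
            q=bot.solve_ik(*pose(m,zz,np.radians(pt),back)); 
            if q is None: print(pt,zz,back,None)
            else: el,wr,t,_=fk(q,P); print(pt,zz,back,q,'wr',wr)
cc=np.array([.473,.2655]); yd=np.array([.1132,.9936]); xd=np.array([.9936,-.1132])
for k in (-.03,.045,.12):
    m=cc+yd*k+xd*.025
    for pt in (190,195,200):
      for zz in (.025,.2): print(k,pt,bot.solve_ik(*pose(m,zz,np.radians(pt),0)))
E
```

```text
[0.     0.0536 0.2232 0.4524 0.     0.6131 0.0424 0.2752 1.5708] 2.3462250420352533e-30
100 0.097 0.07 [-0.1382 -0.073   2.5705  3.106   0.7524 -1.5491] wr [0.3058 0.0116 0.1587]
100 0.097 0 [-0.1336  0.1166  2.4125  3.1135  0.7839 -1.5544] wr [0.3743 0.0038 0.1465]
100 0.19 0 [-0.1336 -0.1501  2.4291  3.1026  0.5339 -1.5408] wr [0.3743 0.0038 0.2395]
105 0.097 0.07 [-0.1376 -0.1673  2.5663  3.0981  0.5668 -1.5403] wr [0.3124 0.0108 0.1889]
105 0.097 0 [-0.1333  0.0539  2.4098  3.1091  0.6313 -1.5497] wr [0.3796 0.0032 0.1708]
105 0.19 0 [-0.1333 -0.1958  2.4131  3.0906  0.3851 -1.5286] wr [0.3796 0.0032 0.2638]
110 0.097 0.07 [-0.1369 -0.2396  2.5492  3.0836  0.3902 -1.5252] wr [0.3217 0.0098 0.2185]
110 0.097 0 [-0.1329  0.002   2.3989  3.1021  0.4813 -1.5424] wr [0.3871 0.0023 0.1945]
110 0.19 0 None
100 0.097 0.07 [-0.2912 -0.0821  2.5787  2.8874  0.7648 -1.4166] wr [ 0.3005 -0.0341  0.1587]
100 0.097 0 [-0.2579  0.111   2.4189  2.9412  0.7929 -1.4545] wr [ 0.369  -0.0419  0.1465]
100 0.19 0 [-0.2579 -0.158   2.4357  2.8657  0.5476 -1.3589] wr [ 0.369  -0.0419  0.2395]
105 0.097 
[... 1556 characters left out ...]
057]
-0.03 200 [0.2739 0.1105 1.7311 0.1297 1.6246 1.9439]
0.045 190 [0.4149 0.2766 1.8361 0.0948 1.1815 2.0565]
0.045 190 [0.4149 0.096  1.7247 0.0881 1.4724 2.0838]
0.045 195 [0.396  0.322  1.7894 0.1329 1.2625 2.0251]
0.045 195 [0.396  0.1428 1.6828 0.1266 1.546  2.0625]
0.045 200 [0.3787 0.3691 1.7428 0.1666 1.3432 1.9995]
0.045 200 [0.3787 0.1904 1.6419 0.1625 1.6191 2.0454]
0.12 190 [0.5117 0.3643 1.7239 0.1094 1.1975 2.1487]
0.12 190 [0.5117 0.1944 1.6152 0.1023 1.4745 2.1788]
0.12 195 [0.4911 0.4062 1.6785 0.1543 1.2772 2.1143]
0.12 195 [0.4911 0.2377 1.574  0.1477 1.5472 2.1558]
0.12 200 [0.4722 0.4502 1.633  0.1947 1.3569 2.0863]
0.12 200 [0.4722 0.282  1.5336 0.1904 1.6196 2.1375]
```

```bash
cat > mk.py <<'E'
from fk import *
P=np.load('P.npy'); AZ=np.radians(-6.5); PK=np.radians(105); PL=np.radians(195); HOLD=.010
MS=[(.6533,-.028),(.648,-.0737),(.6428,-.1194)]
CC=np.array([.473,.2655]); YD=np.array([.1132,.9936]); XD=np.array([.9936,-.1132])
def pose(m,zz,pt,back=0):
    z=np.array([np.sin(pt)*np.cos(AZ),np.sin(pt)*np.sin(AZ),np.cos(pt)]); return np.array([*m,zz])-z*(HOLD+back),qtilt(AZ,pt,True)
def back(m,d): return (m[0]-d*np.cos(AZ),m[1]-d*np.sin(AZ))
def slot(k): return CC+YD*k+XD*.020
def pts(q,held=True):
    el,wr,t,r=fk(q,P); L=[[0,-.05,.017],[0,.05,.017]]
    L+=[[sx*.0375,sy*.09,-.061-b] for sx in(-1,1) for sy in(-1,1) for b in (0,.06)]+[[.1,0,-.15]]
    if held: L+=[[-.09,0,HOLD],[.045,0,HOLD]]
    return t+r.apply(L),wr
def sim(qa,qb,held=True):
    o=[]
    for s in np.linspace(0,1,21):
        p,wr=pts(qa+(qb-qa)*s,held); i=p[:,2].argmin(); o.append((p[i],i,wr))
    return o
E
python3 - <<'E'
from mk import *
np.set_printoptions(precision=3,suppress=True)
for m,k in zip(MS,(.10,.05,0.)):
    for bk in (.07,.1):
        a=bot.solve_ik(*pose(back(m,bk),.185,PK)); b=bot.solve_ik(*pose(slot(k),.2,PL))
        c=bot.solve_ik(*pose(m,.097,PK,.07))
        print(m,bk,a,b)
        if a is None: continue
        for nm,(u,v,h) in {'pick->place':(a,b,True),'place->pre':(b,c,False)}.items():
            o=sim(np.array(u),np.array(v),h); print(nm,'minz',min(x[0][2] for x in o))
            if bk==.07: print([(x[0].round(2).tolist(),x[1]) for x in o[::4]])
E
```

```text
(0.6533, -0.028) 0.07 [-0.138 -0.401  2.571  3.071  0.338 -1.51 ] [0.471 0.203 1.615 0.143 1.544 2.136]
pick->place minz 0.09806667563398398
[([0.56, -0.02, 0.1], np.int64(11)), ([0.64, 0.16, 0.21], np.int64(11)), ([0.6, 0.34, 0.26], np.int64(11)), ([0.56, 0.33, 0.23], np.int64(4)), ([0.51, 0.4, 0.19], np.int64(1)), ([0.55, 0.36, 0.19], np.int64(12))]
place->pre minz 0.0972712668736156
[([0.51, 0.41, 0.19], np.int64(0)), ([0.49, 0.4, 0.16], np.int64(1)), ([0.55, 0.34, 0.18], np.int64(4)), ([0.62, 0.25, 0.19], np.int64(4)), ([0.62, 0.06, 0.17], np.int64(4)), ([0.52, 0.08, 0.1], np.int64(2))]
(0.6533, -0.028) 0.1 None [0.471 0.203 1.615 0.143 1.544 2.136]
(0.648, -0.0737) 0.07 [-0.289 -0.414  2.58   2.655  0.368 -1.158] [0.407 0.14  1.686 0.129 1.544 2.073]
pick->place minz 0.09806667563398398
[([0.56, -0.06, 0.1], np.int64(11)), ([0.62, 0.11, 0.18], np.int64(11)), ([0.58, 0.27, 0.21], np.int64(11)), ([0.55, 0.24, 0.21], np.int64(4)), ([0.51, 0.33, 0.17], np.int64(1)), ([0.54, 0.31, 0.19], np.int64(12))]
place->pre minz 0.0972712668736152
[([0.5, 0.36, 0.19], np.int64(0)), ([0.5, 0.33,
[... 412 characters left out ...]
82 1.749 0.113 1.548 2.005]
pick->place minz 0.09806667563398384
[([0.55, -0.11, 0.1], np.int64(11)), ([0.61, 0.06, 0.16], np.int64(11)), ([0.56, 0.21, 0.18], np.int64(11)), ([0.48, 0.28, 0.18], np.int64(11)), ([0.51, 0.26, 0.16], np.int64(1)), ([0.54, 0.26, 0.19], np.int64(12))]
place->pre minz 0.09727126687361548
[([0.5, 0.31, 0.19], np.int64(0)), ([0.5, 0.27, 0.14], np.int64(1)), ([0.54, 0.19, 0.15], np.int64(4)), ([0.6, 0.11, 0.15], np.int64(4)), ([0.6, -0.04, 0.14], np.int64(4)), ([0.51, -0.01, 0.1], np.int64(2))]
(0.6428, -0.1194) 0.1 [-0.47  -0.52   2.642  2.215  0.435 -0.787] [0.337 0.082 1.749 0.113 1.548 2.005]
pick->place minz 0.0980666756339844
place->pre minz 0.09727126687361548
```

```bash
cat >> mk.py <<'E'
def pick(m):
    bot.gripper_to(.3); bot.goto(*pose(back(m,.07),.185,PK))
    bot.line_to(pose(m,.097,PK,.07)[0]); bot.line_to(pose(m,.097,PK)[0],velocity=.1); bot.wait(.1)
    print('F',bot.current_wrist_force()); bot.gripper_to(0.); print('gap',bot.current_finger_gap(),'F',bot.current_wrist_force())
    bot.line_to(pose(m,.185,PK)[0],velocity=.1); print('lift gap',bot.current_finger_gap(),bot.current_wrist_force())
    bot.line_to(pose(back(m,.07),.185,PK)[0])
def hub(k): bot.goto(*pose(slot(k),.2,PL)); print('gap',bot.current_finger_gap(),bot.current_gripper_force())
def place(k,z=.016):
    bot.line_to(pose(slot(k),.04,PL)[0]); bot.line_to(pose(slot(k),z,PL)[0],velocity=.04); bot.wait(.2)
    print('F',bot.current_wrist_force()); bot.gripper_to(.3); bot.line_to(pose(slot(k),.2,PL)[0])
E
python3 - <<'E'
from mk import *
np.set_printoptions(precision=3,suppress=True)
pick(MS[0]); a=snap('scene')[1]; hub(.10); w=snap('wrist')[1]
cv2.imwrite('pics/p1.png',np.hstack([cv2.resize(i[:,:,::-1],(400,300)) for i in(a,w)])); print(bot.current_time_s())
E
```

```text
F [-0.302  0.56  -0.329]
gap 0.18121588208934913 F [-0.89   0.046  0.423]
lift gap 0.1842083547312844 [ 0.657 -0.966 -0.823]
gap 0.18093328091113928 29.990611374378204
76.4917
```

View pics/p1.png

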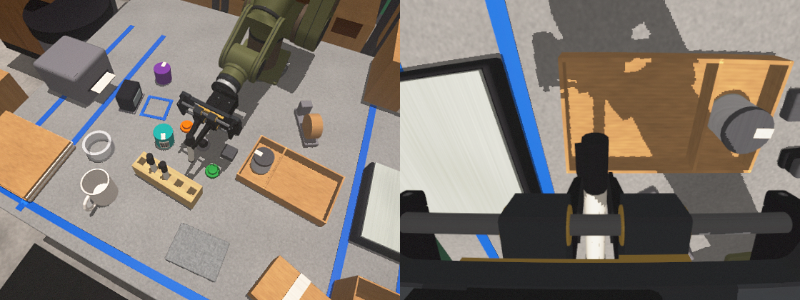

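The marker is held straight (right half: cap at (592,160), large bay beyond). I'll place it and look.

```bash
python3 - <<'E'
from mk import *
np.set_printoptions(precision=3,suppress=True)
place(.10); w=snap('wrist')[1]
pick(MS[1]); hub(.045); v=snap('wrist')[1]
cv2.imwrite('pics/p2.png',np.hstack([cv2.resize(i[:,:,::-1],(400,300)) for i in(w,v)])); print(bot.current_time_s())
E
```

```text
F [-0.55   0.222 -0.635]
F [ 0.24   0.069 -0.686]
gap 0.18481176597627305 F [-0.541 -0.538  0.124]
lift gap 0.18232989633006 [-0.301 -0.059  0.005]
gap 0.18207627989942443 29.991372227668762
89.9
```

View pics/p2.png

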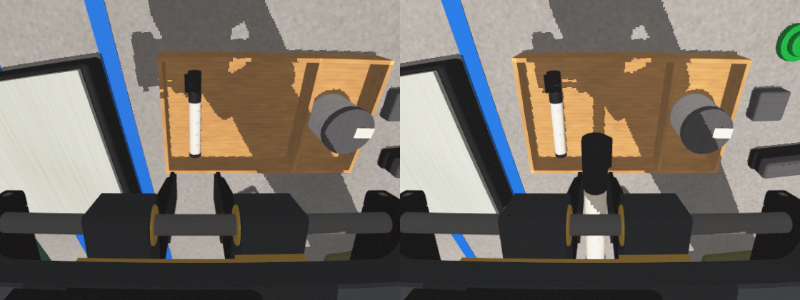

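Marker 1 lies flat (left half, (193,115)), and marker 2 is held straight.

```bash
python3 - <<'E'
from mk import *
np.set_printoptions(precision=3,suppress=True)
place(.045)
pick(MS[2]); hub(-.01); v=snap('wrist')[1]
place(-.01)
bot.goto((.42,-.05,.3),quat(-np.pi/2)); bot.wait(.5)
w=snap('top')[1]
cv2.imwrite('pics/p3.png',np.hstack([cv2.resize(i[:,:,::-1],(400,300)) for i in(v,w)])); print(bot.current_time_s())
E
```

```text
F [-2.628 -0.985  4.827]
F [ 0.322 -0.553 -0.17 ]
gap 0.18497459480041273 F [ 0.335  0.155 -0.191]
lift gap 0.18135225914788958 [ 0.462 -0.142  0.071]
gap 0.17913858728310064 29.992019534111023
F [-4.387 -2.498 11.856]
108.5583
```

View pics/p3.png

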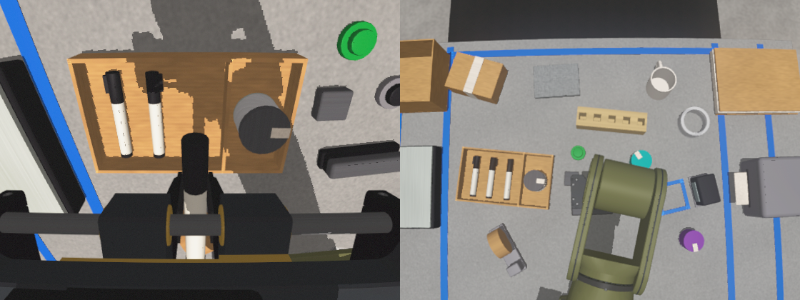

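All three markers lie in the large bay at (475–510,180), the tin stands at (536,180), and the stand is empty. Handing in.

```bash
python3 -c "
from bench import bot
print(bot.close_job())"
```

```text
the job is handed in; nothing more can be done
None
```

The job is handed in: the tin was turned to face the window and the button pressed fully down and released, then the tin was stood upright in the small bay and all three markers laid flat in the large bay, in about 109 s.

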